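# Line up the beater with the large gong and try the stroke

## Task

On the gong player's base, push the wooden beater arm round with a finger until its felt head stands over the polished middle of the larger gong. Then press the arm down with a fingertip until the felt touches the gong there, let it spring back up, and leave it lined up with your hand clear. Pick nothing up and never lift the arm, let the felt touch the gongs nowhere else, and do not disturb the gongs, the wood block or the bell.

Things in the scene. Friction and masses are not known exactly. Their poses are not given: they have to be found in the camera images.
- pivot (a point): the beater's pivot, fixed on the steel base tray: the point where the vertical swivel axis meets the level pin, 160 mm above the bench, in the middle of a small steel fork (30 mm along the arm, 44 mm over the pin heads, top 178 mm above the bench) on a 26 mm square post. The post stands about midway between the two gongs, on a grey steel tray of 430 x 780 mm with 30 mm high rims; tray, post and gongs stand anywhere and turned up to 15 degrees.
- swing (a joint): swivel of the beater arm about the vertical axis through the pivot, rad: 0 when the arm points across the tray away from the robot (between the gongs), growing anticlockwise seen from above; stops at -2.1 and 2.1. A stiff swivel (0.28 N m, about 2.2 N at 130 mm from the pivot) that stays where it is left. One gong lies near +1.57, the other near -1.57.
- dip (a joint): tilt of the beater arm about its level pin, rad: 0 when level (its rest position, held by a spring of 2.5 N m/rad), positive when the felt head goes down, up to 0.3; negative when lifted. The felt meets the gong's middle at about 0.13. Then about 2.5 N is needed 130 mm from the pivot.
- felt_head: off-white felt ball of 44 mm diameter at the end of the beater arm; origin at its centre, 200 mm from the pivot, its x axis along the arm away from the pivot. When level its centre is 160 mm above the bench and its underside about 26 mm above the top of a gong. The arm is a flat light wooden lath, 22 mm wide and 12 mm thick (154 to 166 mm above the bench when level), running straight from 50 mm behind the pivot to the head; free to touch from 25 to 165 mm from the pivot.
- gong_large_centre (a point): middle of the top of the larger bronze gong (280 mm diameter, 45 mm high, lying flat, its top about 112 mm above the bench): the centre of a flat polished boss of 60 mm diameter. It lies 193 to 207 mm from the pivot, left or right of it. The gong lies loose on a three-post stand whose thin locating pins at the rim end 89 mm above the bench.
- gong_small_centre (a point): middle of the top of the smaller bronze gong (200 mm diameter, otherwise the same), on the other side of the pivot: not to be touched
- gong_large: the larger gong, loose, about 2 kg; origin at the centre of its underside, 67 mm above the bench, z up
- gong_small: the smaller gong, loose, about 1 kg; origin at the centre of its underside, 67 mm above the bench, z up
- wood_block: dark red wood block with a slot, 110 x 50 x 45 mm, loose on the tray beyond the post; origin at the centre of its underside, x along its length; top 57 mm above the bench
- bell: small brass hand bell, 72 mm diameter, 86 mm high, loose on the tray on the robot's side of the post; origin at the centre of its underside; top 98 mm above the bench

How it is judged:
On the way, in this order (a step that is already met when the one before it is completed fails the run):
1. the level felt head stands over the middle of the larger gong, the arm at rest (horizontal distance between felt_head and gong_large_centre below 0.02 m and value of joint dip between -0.035 and 0.035 rad and velocity of joint swing between -0.05 and 0.05 rad/s), for 0.2 s.
2. the felt is pressed onto the middle of the larger gong (horizontal distance between felt_head and gong_large_centre below 0.02 m and contact force between felt_head and gong_large above 0.5 N), for 0.05 s.
At the end, for the whole second after the job is handed in: The centre of the felt head is within 20 mm (seen from above) of the middle of the larger gong, the arm is sprung back level (within 0.035 rad) and at rest, both gongs lie within 10 mm and the wood block and bell within 15 mm of where they started (all of step 1 and velocity of joint dip between -0.05 and 0.05 rad/s and distance of each of gong_large, gong_small from where it was at the start of the episode below 0.01 m and distance of each of wood_block, bell from where it was at the start of the episode below 0.015 m); the robot touches nothing.
It fails at once if the beater arm is lifted above its rest position (value of joint dip below -0.08 rad).
It fails at once if the felt touches the smaller gong (contact force between felt_head and gong_small above 0.5 N).
It fails at once if the felt touches the larger gong away from its middle (contact force between felt_head and gong_large above 0.5 N and horizontal distance between felt_head and gong_large_centre above 0.03 m).
It fails at once if a gong is shifted or lifted (distance of any of gong_large, gong_small from where it was at the start of the episode above 0.01 m).
It fails at once if the wood block or the bell is moved or picked up (distance of any of wood_block, bell from where it was at the start of the episode above 0.015 m).
It also fails if it takes over 48 s, if anything falls off the work surface, if the arm or the gripper's body presses on something with over 40 N, if the wrist force passes 120 N, or if a joint passes its speed limit or range.

## Robot

A 6-joint arm with a two-finger parallel gripper is mounted at the origin on the work surface. World frame = base frame: x ahead of the robot, y to its left, z up, the work surface at z = 0. Lengths are in m, angles in rad, forces in N, time in s.
With the tool pointing down it reaches from about 0.375 to 0.9 m from the base axis. Payload 3.1 kg.
Tool frame: the origin (TCP) lies at the very end of the fingers, on their centre line; the grasp point (between the pads) lies 19 mm behind it; z points along the fingers, y is the direction in which the jaws open and shut (so a half turn about z gives the same grasp; the last joint's range is limited). The gripper opens to 85 mm and grips with 20 to 120 N. Pads are 22 mm wide; open, the fingers measure 114 mm over their backs; the gripper's body (76 mm by 85 mm) begins 54 mm behind the grasp point. The pads swing forward as they close: fully open they stand 13 mm farther back than shut.
Start: joints at [0.982, 0.527, 1.433, -0, 1.181, -0.178], TCP at [0.25, 0.573, 0.231] pointing down, gripper open.
Joint ranges: [-3.08, 3.08], [-0.75, 2.2], [0.22, 2.44], [-1.43, 4.57], [0, 2.65], [-2.85, 2.85]. Speed limits (rad/s): [2.79, 2.79, 3.14, 3.14, 3.14, 3.14].

## Interface

Orientations are given as a unit quaternion [x, y, z, w].
In Python, from plant import get_obs, capture, camera_params, job gives the robot as it stands.
- The arm moves only by the shell command python3 -m inch 'ROWS' [OPENING] [FORCE]. ROWS is JSON, a list of rows, each an object with "delta_pos": the shift along the tool's x, y, z in units of 40 mm (1.0 is 40 mm), a list of three; "turn": the turn about the tool's z in degrees. In form: [{"delta_pos": [dx, dy, dz], "turn": turn}, ...]. A call has 1 to 8 rows; each row is the pose to reach, as a shift and turn from the pose commanded when the call began, along the tool's axes at that moment; what a row does not reach only later rows make up. A row lasts 1/8 s, in which the tool goes at most 62.5 mm and 10.7 degrees, less where a joint would pass 70% of its speed; a pose out of reach is approached as far as the arm can. A call with a gripper value outside its range is refused whole. OPENING is the opening, from -1 (shut) to 1 (fully open), set as the call begins (- or left out, the last holds). The fingers move at their own pace and stop on an object; FORCE is the grip in N (left out, the last holds). Time passes only in rows, so rows that repeat a pose let the fingers close. It gives the time, the measured TCP pose, the force and the opening at its end, in the units of the state.
- get_obs(): the state, without advancing time (a new reading comes with each control period).
- capture(name): name is "side" or "top"; returns the picture (480x640x3 uint8, red, green, blue); there is no depth.
- camera_params(name): a dict with "fx", "fy", "cx", "cy" (pixels), "k1" (the pictures are not rectified: a ray, as slopes to the right and down, at radius r is drawn at 1 + k1 r^2 times it, then the intrinsics apply), "T" (4x4, takes a point from camera to world coordinates). Camera axes: x right, y down, z forward; pixel columns grow to the right and rows downward; lengths in m; the calibration is good to about 2 mm. A picture is of the moment at which its call begins. camera_params takes no time and is no camera call.
- job.finish_job(): hands the job in, once; it reports no verdict.
The state is a dict: "t": time; "joint_positions": joint angles; "joint_vel": joint speeds; "joint_torque": joint torques, N m; "position": TCP position; "tool_rot": TCP orientation; "ft_force": force on the tool from outside, world axes, zero at the start; "torque": the same for the moment, N m; "finger_gap": opening from 0.0 (shut) to 1.0 (fully open).
Only numpy, scipy, OpenCV 4.12 (cv2) and the standard library are available. Lean on these libraries where they do the work, as an engineer would, in place of code of your own. Each camera call takes 0.05 s, during which the arm holds its last target.

## Working session

There is one attempt and no reset: what is moved stays moved. The work goes in short steps, Python scripts to look and compute and a shell command to move; the robot and the scene stay as the last step left them, time stands still between calls to the robot, and variables do not carry over. Pictures are saved under pics/ and viewed, and the job is handed in when it is done.

```bash
mkdir -p pics; ls; cat > h.py <<'E'
import numpy as np,cv2
from plant import get_obs,capture,camera_params,job
def ray(n,uv):
    c=camera_params(n);d=np.array([(uv[0]-c["cx"])/c["fx"],(uv[1]-c["cy"])/c["fy"]])
    p=d.copy()
    for _ in range(30): p=d/(1+c["k1"]*(p@p))
    T=np.array(c["T"]);return T[:3,3],T[:3,:3]@np.array([p[0],p[1],1])
def onz(n,uv,z):
    o,d=ray(n,uv);return o+d*(z-o[2])/d[2]
def proj(n,P):
    c=camera_params(n);T=np.array(c["T"]);q=T[:3,:3].T@(np.array(P)-T[:3,3]);s=q[:2]/q[2];s=s*(1+c["k1"]*(s@s))
    return s[0]*c["fx"]+c["cx"],s[1]*c["fy"]+c["cy"]
def snap(n,f):
    im=capture(n);cv2.imwrite("pics/"+f,im[:,:,::-1]);return im
E
python3 - <<'E'
from h import *
snap("top","t0.png");snap("side","s0.png")
for n in("top","side"):print(camera_params(n))
print(get_obs())
E
```

```text
pics
{'fx': 580.8277792401069, 'fy': 580.8277792401069, 'cx': 318.88246473343537, 'cy': 240.33354929500575, 'k1': 0.06690755352825667, 'T': array([[ 0.01310686, -0.9914131 ,  0.13010874,  0.45595744],
       [-0.99974247, -0.01540398, -0.01666468,  0.03614119],
       [ 0.01852577, -0.12985681, -0.99135967,  1.13561446],
       [ 0.        ,  0.        ,  0.        ,  1.        ]])}
{'fx': 440.1470990995042, 'fy': 440.1470990995042, 'cx': 322.33188596006676, 'cy': 242.14679242073862, 'k1': -0.06715621670658932, 'T': array([[ 0.7869237 , -0.47196351,  0.39749407,  0.26823943],
       [-0.61684728, -0.58517248,  0.52637687, -0.41526722],
       [-0.01582808, -0.65941157, -0.7516155 ,  0.75464427],
       [ 0.        ,  0.        ,  0.        ,  1.        ]])}
{'t': 0.1, 'joint_positions': array([ 9.81461609e-01,  5.28384122e-01,  1.43374799e+00,  4.63840596e-06,
        1.18139652e+00, -1.78499891e-01]), 'joint_vel': array([ 0.00014398, -0.00212389, -0.0024523 , -0.0007038 , -0.00079093,
        0.0009959 ]), 'joint_torque': array([-4.81261050e-04, -4.43305850e+01, -1.78585768e+01, -2.58927084e-04,
        3.87890512e-03,  6.33538235e-06]), 'position': array([0.24922653, 0.57247447, 0.23043309]), 'tool_rot': array([ 2.03976584e-01,  9.78975289e-01, -8.96717447e-04, -3.64552972e-04]), 'ft_force': array([-0.55128107, -0.10392937,  0.11890651]), 'torque': array([-0.00198701, -0.0690222 ,  0.01426067]), 'finger_gap': 1.0029038309911937}
```

View pics/t0.png

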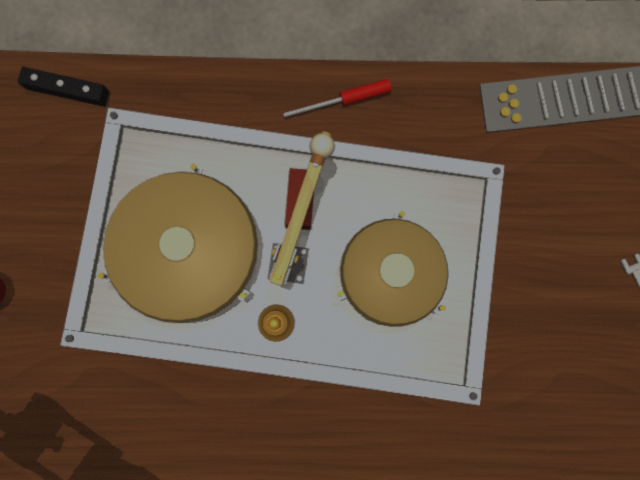

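View pics/s0.png

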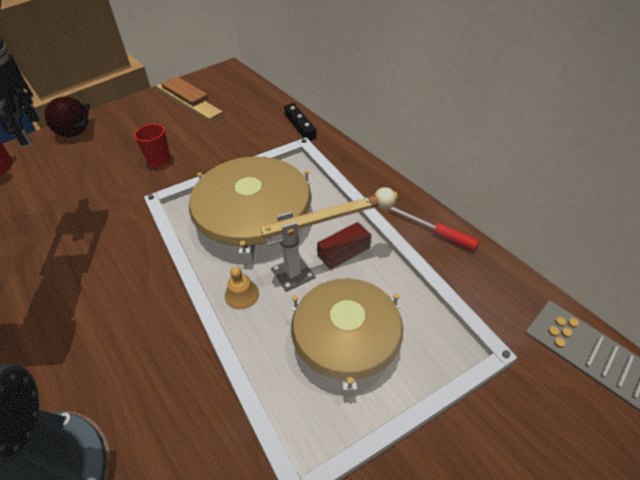

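The top view shows the large gong's boss at about (177,243), the small gong's boss at (398,270), the felt at (322,146) and the arm butt at (278,280). The bell is at (276,323). In the side view the bosses are at (248,186) and (348,316), and the felt is at (385,198).

```bash
cat > meas.py <<'E'
from h import *
def blob(m,near,r=60):
    n,l,s,c=cv2.connectedComponentsWithStats(m.astype(np.uint8))
    k=[i for i in range(1,n) if s[i,4]>150 and np.hypot(*(c[i]-near))<r]
    i=max(k,key=lambda i:s[i,4]);return c[i],s[i],l==i
def boss(im,near,r=25):
    h=cv2.cvtColor(im,cv2.COLOR_RGB2LAB).astype(int)
    ref=h[int(near[1]),int(near[0])]
    return blob(np.abs(h-ref).max(2)<18,near,r)
E
python3 - <<'E'
from meas import *
t=cv2.imread("pics/t0.png")[:,:,::-1].copy();s=cv2.imread("pics/s0.png")[:,:,::-1].copy()
for nm,a,b in(("L",(177,243),(248,186)),("S",(398,270),(348,316))):
  for n,im,p in(("top",t,a),("side",s,b)):
    c,st,_=boss(im,p);print(nm,n,c,st,onz(n,c,.112))
for n,im,p in(("top",t,(322,146)),("side",s,(385,198))):
    c,st,_=boss(im,p,20);print("felt",n,c,st,onz(n,c,.16),"eye",onz(n,p,.16))
L=onz("top",(177,243),.112);S=onz("top",(398,270),.112)
# arm edges: wood mask
h=cv2.cvtColor(t,cv2.COLOR_RGB2HSV)
for p in((300,220),(290,250),(315,170),(282,278)):print(p,h[p[1],p[0]],t[p[1],p[0]])
big=cv2.resize(t[120:300,240:360],None,fx=4,fy=3.3,interpolation=cv2.INTER_CUBIC);cv2.imwrite("pics/z0.png",big[:,:,::-1])
E
```

```text
L top [176.05122494 243.0935412 ] [159 227  35  33 898] [0.58148751 0.27047138 0.112     ]
L side [247.53651685 185.74157303] [235 177  26  18 356] [0.58177297 0.26858562 0.112     ]
S top [396.73154362 269.89261745] [380 254  34  33 894] [ 0.53973811 -0.11939459  0.112     ]
S side [347.23604061 314.75634518] [330 301  35  29 788] [ 0.5398324  -0.12086468  0.112     ]
felt top [321.72483221 143.70805369] [312 134  20  20 298] [0.75255213 0.0170353  0.16      ] eye [0.74849243 0.01650851 0.16      ]
felt side [385.05882353 193.65359477] [377 188  17  12 153] [0.75892611 0.02380804 0.16      ] eye [0.75011366 0.01470311 0.16      ]
(300, 220) [ 25 111 147] [147 136  83]
(290, 250) [ 25 109 148] [148 138  85]
(315, 170) [ 27 106 147] [147 141  86]
(282, 278) [ 27 105 146] [146 140  86]
```

View pics/z0.png

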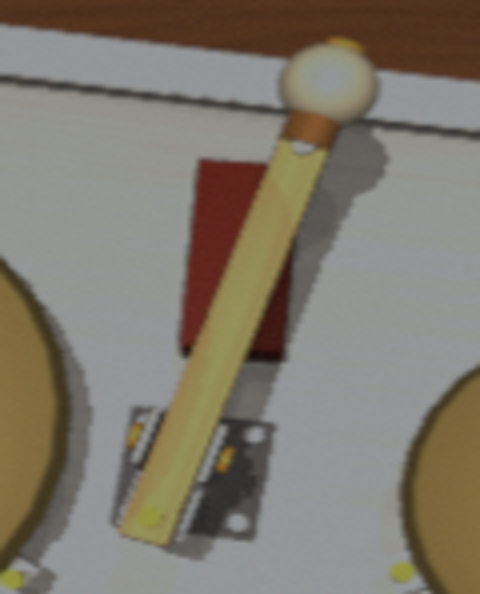

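```bash
python3 - <<'E'
from h import *
f=onz("top",(322.2,145.5),.16);b=onz("top",(276.8,281.2),.166);p=onz("top",(285,255.5),.16)
print(f,b,np.linalg.norm((f-b)[:2]));u=(b-f)/np.linalg.norm((b-f)[:2]);P=f+u*.2;print("pivot",P,p)
L=np.array([.5816,.2697]);S=np.array([.5398,-.120]);
ax=(L-S)/np.linalg.norm(L-S);print("LS ang",np.degrees(np.arctan2(ax[1],ax[0])))
for q in(P,p):
  d=L-q[:2];print(np.linalg.norm(d),np.degrees(np.arctan2(d[1],d[0])), np.linalg.norm(S-q[:2]))
d=f-P;print("arm",np.degrees(np.arctan2(d[1],d[0])))
print(onz("top",(275,323),.098))
E
```

```text
[0.74938615 0.01617391 0.16      ] [0.51349802 0.08902101 0.166     ] 0.24688034803410697
pivot [0.55829105 0.07518801 0.16486065] [0.55732098 0.07654112 0.16      ]
LS ang 83.87774781425074
0.19590360742781934 83.16666043729317 0.1960619192810263
0.1946787702003047 82.83580416016845 0.19732054316347963
arm -17.161764520118737
[0.44391184 0.09416629 0.098     ]
```

```bash
cat > plan.py <<'E'
from h import *
from scipy.spatial.transform import Rotation as R
P=np.array([.558,.0757])
def rel(targets):
    o=get_obs();M=R.from_quat(o["tool_rot"]).as_matrix()
    for t in targets: print(np.round(M.T@(np.array(t)-o["position"])/.04,2))
def push(th,r=.13,gap=0,z=.14):
    o=get_obs();M=R.from_quat(o["tool_rot"]).as_matrix();th=np.radians(th)
    u=np.array([np.cos(th),np.sin(th)]);n=np.array([-u[1],u[0]])
    h=.0145*abs(n@M[:2,1])+.011*abs(n@M[:2,0])+.011+gap
    return [*(P+r*u-h*n),z]
E
python3 -c "
from plan import *
a=push(-17.2,gap=.03,z=.231);b=push(-17.2,gap=.03);print(a)
rel([a,b])"
```

```text
[np.float64(0.6654414591654767), np.float64(-0.016835522317680908), 0.231]
[-15.42  -9.35  -0.  ]
[-15.42  -9.35   2.27]
```

```bash
python3 -m inch '[{"delta_pos":[-0.8,-0.5,0],"turn":0},{"delta_pos":[-1.8,-1.1,0],"turn":0},{"delta_pos":[-2.8,-1.7,0],"turn":0},{"delta_pos":[-3.8,-2.3,0],"turn":0},{"delta_pos":[-4.8,-2.9,0],"turn":0},{"delta_pos":[-5.8,-3.5,0],"turn":0},{"delta_pos":[-6.8,-4.1,0],"turn":0},{"delta_pos":[-7.7,-4.7,0],"turn":0}]' -1 20
python3 -m inch '[{"delta_pos":[-1.0,-0.6,0],"turn":0},{"delta_pos":[-2.0,-1.2,0],"turn":0},{"delta_pos":[-3.0,-1.8,0],"turn":0},{"delta_pos":[-4.0,-2.4,0],"turn":0},{"delta_pos":[-5.0,-3.0,0],"turn":0},{"delta_pos":[-6.0,-3.6,0],"turn":0},{"delta_pos":[-7.0,-4.2,0],"turn":0},{"delta_pos":[-7.7,-4.65,0],"turn":0}]'
python3 -c "
from plan import *
a=push(-17.2,gap=.03,z=.231);b=push(-17.2,gap=.03);print(get_obs()['position'],get_obs()['finger_gap'])
rel([a,b])
snap('top','t1.png');snap('side','s1.png')"
```

```text
t: 1.1
position: [0.4575, 0.2762, 0.231]
tool_rot: [0.204, 0.979, -0.0, -0.0]
ft_force: [-0.0, -0.1, -0.3]
finger_gap: -0.003
t: 2.1
position: [0.6657, -0.0178, 0.2306]
tool_rot: [0.205, 0.979, -0.0, -0.0]
ft_force: [-0.2, 0.9, 0.5]
finger_gap: -0.005
[ 0.66574757 -0.01783345  0.23061208] -0.0045852347475177834
[ 0.02  0.02 -0.01]
[0.02 0.02 2.27]
```

View pics/s1.png

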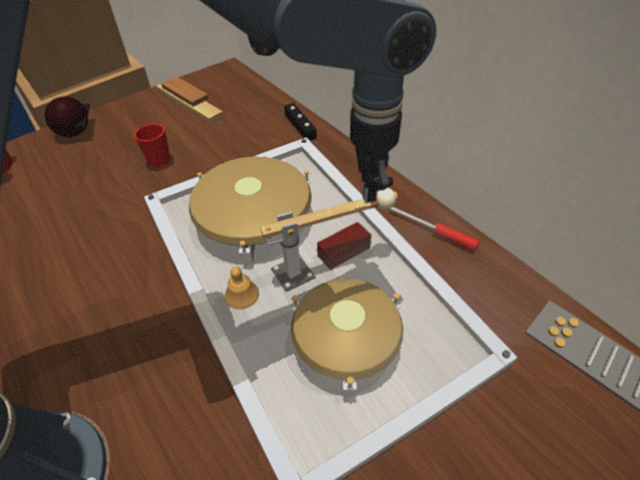

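The side view shows the shut fingers above the arm at about (372,195), with the scene undisturbed. Next I descend beside the arm, on its -y side.

```bash
python3 -m inch '[{"delta_pos":[0,0,0.7],"turn":0},{"delta_pos":[0,0,1.4],"turn":0},{"delta_pos":[0,0,2.0],"turn":0},{"delta_pos":[0,0,2.25],"turn":0},{"delta_pos":[0,0,2.25],"turn":0}]'
python3 -c "
from plan import *
rel([push(a) for a in (-17,-10,-2,6,14,22,30,38)])
snap('top','t2.png');snap('side','s2.png')"
```

```text
t: 2.82
position: [0.6643, -0.0153, 0.1406]
tool_rot: [0.204, 0.979, 0.0, -0.001]
ft_force: [0.5, -0.5, 0.2]
finger_gap: -0.0
[0.04 0.73 0.02]
[0.02 1.11 0.02]
[0.06 1.55 0.02]
[0.16 2.   0.02]
[0.32 2.43 0.02]
[0.55 2.84 0.02]
[0.84 3.22 0.02]
[1.19 3.55 0.02]
```

View pics/s2.png

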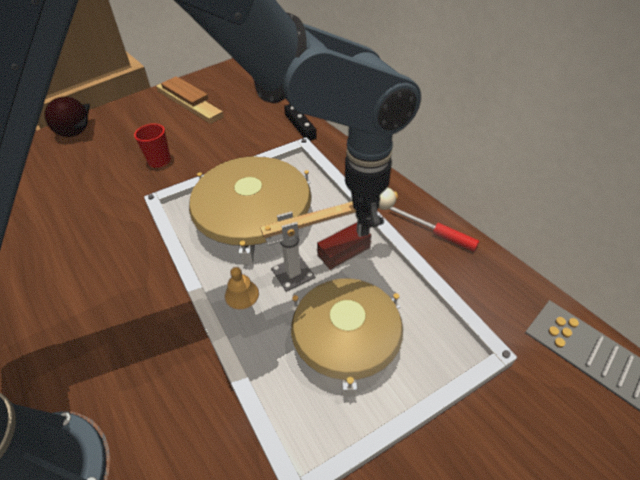

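View pics/t2.png

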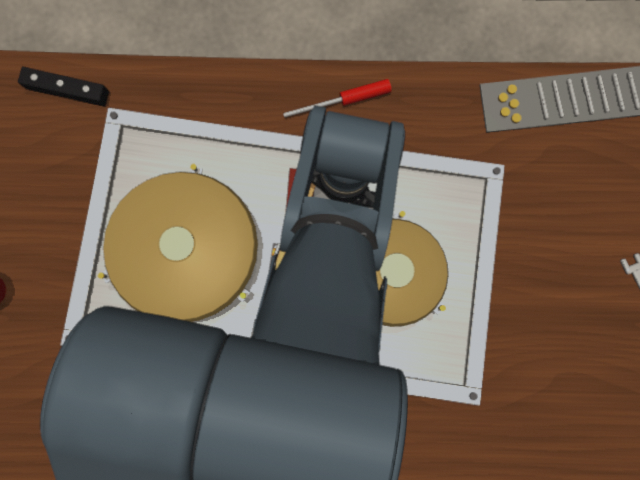

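The side view shows the fingertips on the near side of the arm at about (365,230). The top view is blocked by the robot. I'll push along the arc.

```bash
python3 -m inch '[{"delta_pos":[0.04,0.4,0],"turn":0},{"delta_pos":[0.04,0.7,0],"turn":0},{"delta_pos":[0.02,1.1,0],"turn":0},{"delta_pos":[0.06,1.55,0],"turn":0},{"delta_pos":[0.16,2.0,0],"turn":0},{"delta_pos":[0.32,2.4,0],"turn":0},{"delta_pos":[0.55,2.8,0],"turn":0},{"delta_pos":[0.85,3.2,0],"turn":0}]'
python3 -c "
from plan import *
print(get_obs()['ft_force']);rel([push(a) for a in (30,38,46,54,62,70,74,78)])
snap('side','s3.png')"
```

```text
t: 3.92
position: [0.6849, 0.1162, 0.1414]
tool_rot: [0.204, 0.979, -0.0, 0.0]
ft_force: [-1.2, -3.0, 0.1]
finger_gap: -0.001
[-1.24246403 -3.010658    0.0589518 ]
[ 0.   -0.    0.03]
[0.35 0.33 0.03]
[0.75 0.62 0.03]
[1.2  0.85 0.03]
[1.68 1.   0.03]
[2.13 1.08 0.03]
[2.34 1.11 0.03]
[2.55 1.11 0.03]
```

View pics/s3.png

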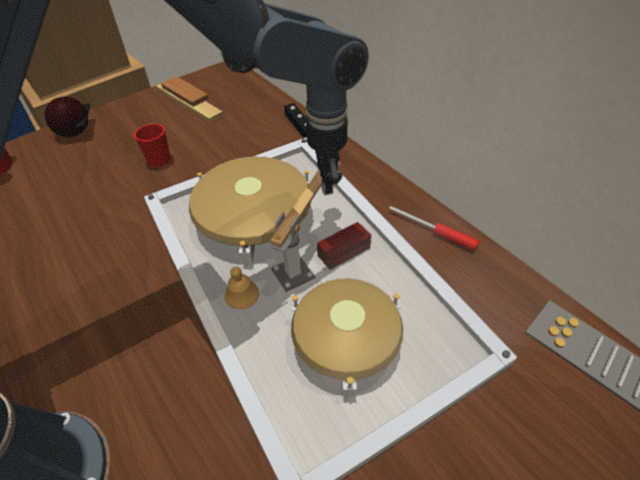

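The push works: the arm now runs from (280,240) to (320,180), nearing the large gong. I'll continue to about 78°.

```bash
python3 -m inch '[{"delta_pos":[0.35,0.33,0],"turn":0},{"delta_pos":[0.75,0.62,0],"turn":0},{"delta_pos":[1.2,0.85,0],"turn":0},{"delta_pos":[1.68,1.0,0],"turn":0},{"delta_pos":[2.1,1.08,0],"turn":0},{"delta_pos":[2.3,1.1,0],"turn":0},{"delta_pos":[2.4,1.1,0],"turn":0},{"delta_pos":[2.4,1.1,0],"turn":0}]'
python3 -c "
from plan import *
rel([push(a) for a in (76,78,80,82,83)])
snap('side','s4.png');snap('top','t4.png')"
```

```text
t: 4.97
position: [0.6142, 0.1941, 0.1413]
tool_rot: [0.204, 0.979, 0.0, -0.0]
ft_force: [-0.1, 0.8, 0.6]
finger_gap: 0.0
[0.05 0.03 0.03]
[0.15 0.03 0.03]
[0.26 0.03 0.03]
[0.36 0.03 0.03]
[0.42 0.02 0.03]
```

View pics/s4.png

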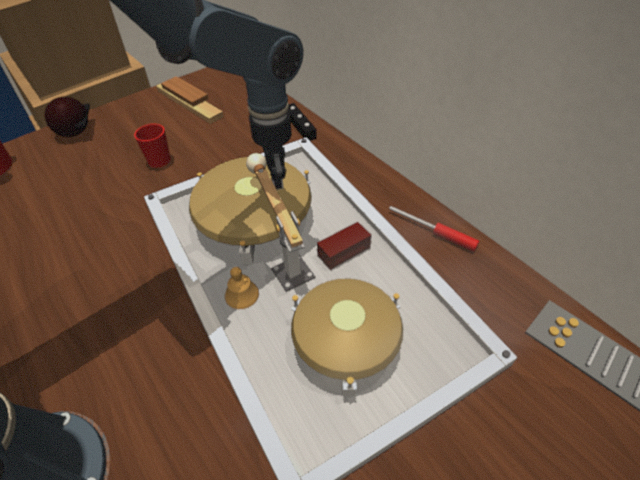

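View pics/t4.png

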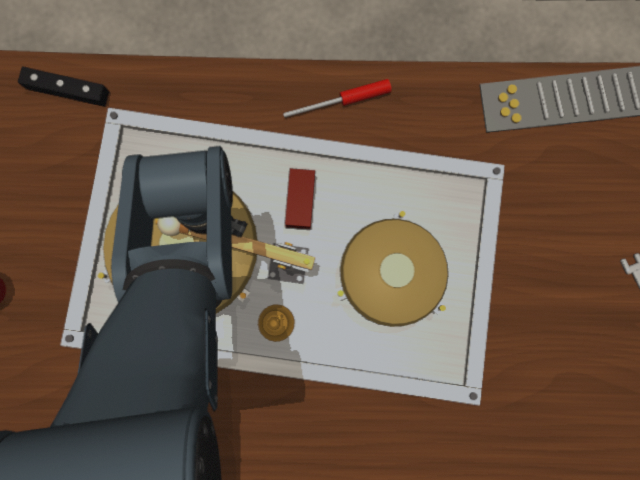

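```bash
python3 -c "
from plan import *
f=onz('top',(168.5,227),.16);print(f,onz('side',(257,162),.16))
for f in (f,onz('side',(257,162),.16)): print(np.degrees(np.arctan2(*(f[:2]-P)[::-1])),np.linalg.norm(f[:2]-P))
print('want',proj('top',[.582,.274,.16]),proj('side',[.582,.274,.16]))
for n,c,w in(('top',(168,227),60),('side',(257,163),60)):
  im=cv2.imread('pics/'+n[0]+'4.png');cv2.imwrite('pics/z4'+n+'.png',cv2.resize(im[c[1]-40:c[1]+40,c[0]-40:c[0]+40],None,fx=6,fy=6))
"
```

```text
[0.60270511 0.27325204 0.16      ] [0.61488101 0.2706443  0.16      ]
77.24899333462785 0.20254716479525128
73.73376671497002 0.20307320838624754
want (np.float64(167.47365439563455), np.float64(239.18167537870485)) (np.float64(243.1292472831147), np.float64(167.42199376347418))
```

View pics/z4top.png

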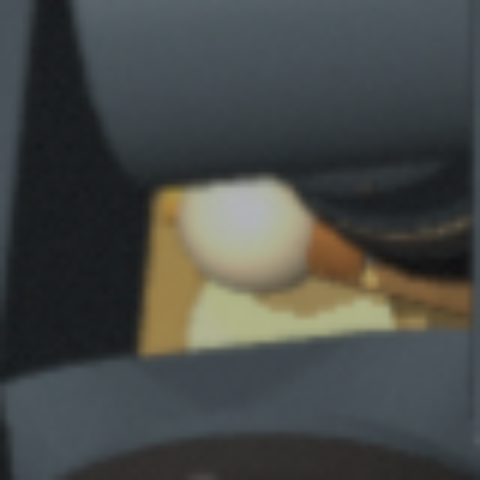

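View pics/z4side.png

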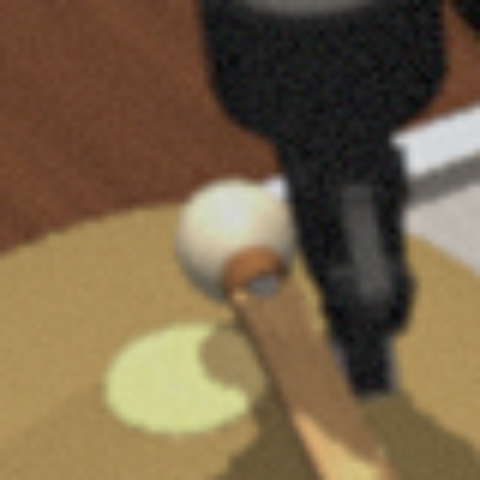

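```bash
python3 -m inch '[{"delta_pos":[0.1,0,0],"turn":0},{"delta_pos":[0.2,0,0],"turn":0},{"delta_pos":[0.3,0,0],"turn":0},{"delta_pos":[0.38,0,0],"turn":0},{"delta_pos":[0.38,0,0],"turn":0}]'
python3 -m inch '[{"delta_pos":[-0.3,0,0],"turn":0},{"delta_pos":[-0.8,0,0],"turn":0},{"delta_pos":[-0.8,0,-0.7],"turn":0},{"delta_pos":[-0.8,0,-1.4],"turn":0},{"delta_pos":[-1.5,0,-2],"turn":0},{"delta_pos":[-2.5,0,-2],"turn":0},{"delta_pos":[-3.5,0,-2],"turn":0},{"delta_pos":[-3.5,0,-2],"turn":0}]'
python3 -c "
from plan import *
snap('side','s5.png');snap('top','t5.png')"
```

```text
t: 5.7
position: [0.5999, 0.2001, 0.1413]
tool_rot: [0.204, 0.979, 0.0, -0.0]
ft_force: [-0.2, 0.4, 0.6]
finger_gap: 0.0
t: 6.7
position: [0.7314, 0.142, 0.2205]
tool_rot: [0.205, 0.979, 0.0, 0.001]
ft_force: [0.1, 0.4, -0.6]
finger_gap: 0.002
```

View pics/s5.png

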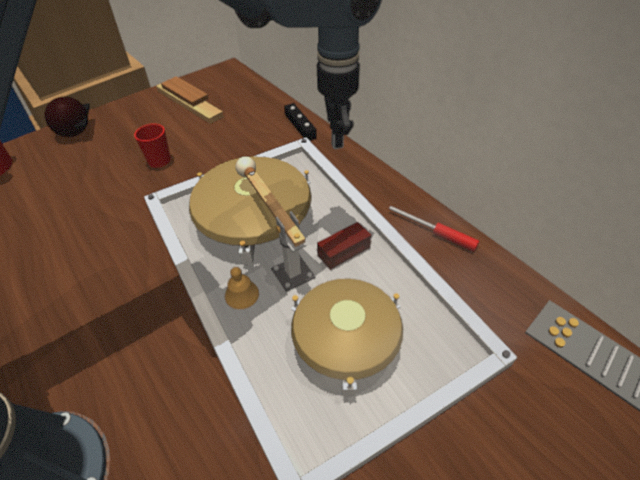

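View pics/t5.png

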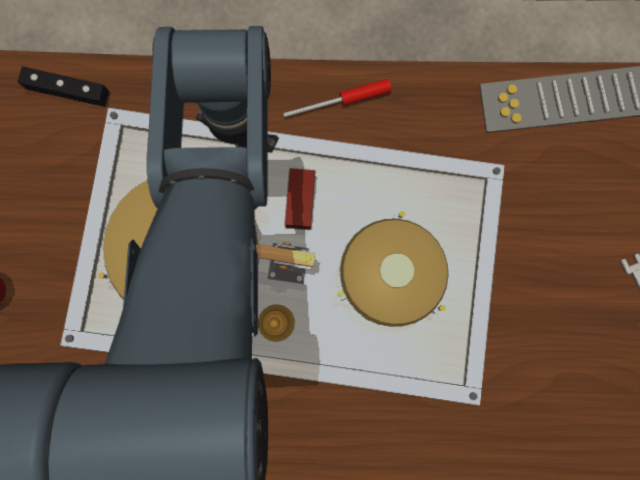

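```bash
python3 -c "
from plan import *
im=cv2.imread('pics/s5.png');cv2.imwrite('pics/z5.png',cv2.resize(im[140:220,210:310],None,fx=7,fy=7,interpolation=cv2.INTER_CUBIC))
"
```

```text
(no output)
```

View pics/z5.png

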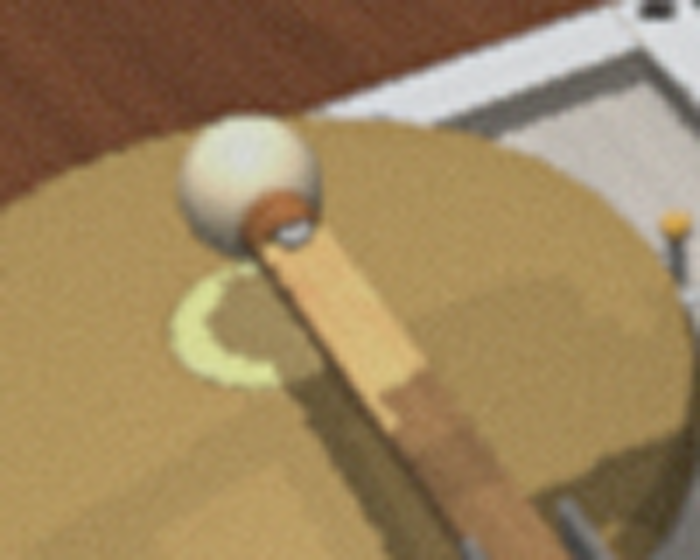

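```bash
python3 -c "
from plan import *
f=onz('side',(245.2,166.1),.16)[:2];L=np.array([.5816,.2697]);print(f,f-L,np.degrees(np.arctan2(*(f-P)[::-1])),np.linalg.norm(f-P))
print(onz('side',(245.7,166.6),.16))
t=[*(P+.14*np.array([np.cos(np.radians(81.5)),np.sin(np.radians(81.5))])),.22];print(t);t2=t[:2]+[.175];rel([t,t2])
"
```

```text
[0.58776505 0.27498801] [0.00616505 0.00528801] 81.50526970279842 0.20149855806957367
[0.58771362 0.27285011 0.16      ]
[np.float64(0.5786933175581456), np.float64(0.21416222087066838), 0.22]
[4.14 0.11 0.02]
[4.13 0.12 1.14]
```

The felt is about 8 mm from the boss centre, inside the 20 mm limit, and at rest. Now I go above the arm at 140 mm from the pivot, then press.

```bash
python3 -m inch '[{"delta_pos":[1.0,0,0],"turn":0},{"delta_pos":[2.0,0,0],"turn":0},{"delta_pos":[3.0,0.1,0],"turn":0},{"delta_pos":[3.8,0.1,0],"turn":0},{"delta_pos":[4.1,0.1,0],"turn":0},{"delta_pos":[4.1,0.1,0.6],"turn":0},{"delta_pos":[4.1,0.1,1.1],"turn":0},{"delta_pos":[4.1,0.1,1.1],"turn":0}]'
python3 -c "
from plan import *
print(get_obs()['position'],get_obs()['ft_force']);rel([[.5787,.2142,z] for z in (.166,.15,.145)])
snap('side','s6.png');"
```

```text
t: 7.8
position: [0.5792, 0.2128, 0.1758]
tool_rot: [0.204, 0.979, -0.001, -0.002]
ft_force: [0.1, -0.3, 0.6]
finger_gap: 0.002
[0.57920539 0.21279885 0.17583897] [ 0.13230403 -0.25363368  0.61092378]
[0.02 0.03 0.25]
[0.02 0.03 0.65]
[0.02 0.03 0.77]
```

View pics/s6.png

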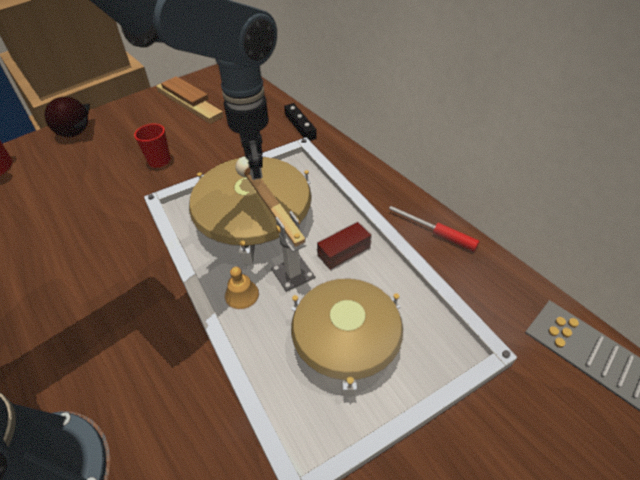

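The fingertip is over the lath at about (257,175) and still clear of it. I'll press in stages, watching the force.

```bash
python3 -m inch '[{"delta_pos":[0,0,0.15],"turn":0},{"delta_pos":[0,0,0.3],"turn":0},{"delta_pos":[0,0,0.4],"turn":0},{"delta_pos":[0,0,0.5],"turn":0},{"delta_pos":[0,0,0.6],"turn":0},{"delta_pos":[0,0,0.6],"turn":0}]'
python3 -m inch '[{"delta_pos":[0,0,0.05],"turn":0},{"delta_pos":[0,0,0.08],"turn":0},{"delta_pos":[0,0,0.08],"turn":0}]'
python3 -c "
from plan import *
snap('side','s7.png');print(get_obs()['position'],get_obs()['ft_force'])
im=cv2.imread('pics/s7.png');cv2.imwrite('pics/z7.png',cv2.resize(im[130:220,200:310],None,fx=6,fy=6,interpolation=cv2.INTER_CUBIC))"
```

```text
t: 8.6
position: [0.5804, 0.213, 0.1532]
tool_rot: [0.204, 0.979, -0.0, 0.0]
ft_force: [1.2, -1.3, 1.5]
finger_gap: -0.002
t: 8.98
position: [0.5803, 0.2128, 0.1502]
tool_rot: [0.204, 0.979, -0.0, 0.0]
ft_force: [0.6, -0.5, 2.1]
finger_gap: 0.002
[0.58029854 0.2128557  0.1502406 ] [-0.07172939 -1.68856924  2.46633927]
```

View pics/z7.png

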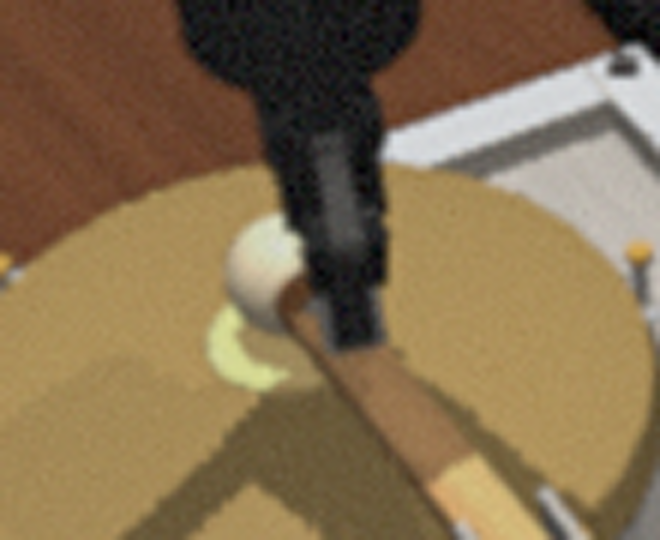

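The felt has dipped over the boss but isn't clearly in contact yet, at about 2.3 N from the spring alone. I'll continue in small steps.

```bash
python3 -m inch '[{"delta_pos":[0,0,0.05],"turn":0},{"delta_pos":[0,0,0.05],"turn":0}]'
python3 -m inch '[{"delta_pos":[0,0,0.04],"turn":0},{"delta_pos":[0,0,0.04],"turn":0}]'
python3 -m inch '[{"delta_pos":[0,0,0.04],"turn":0},{"delta_pos":[0,0,0.04],"turn":0}]'
```

```text
t: 9.28
position: [0.5803, 0.2129, 0.1486]
tool_rot: [0.204, 0.979, -0.0, 0.0]
ft_force: [-0.2, -1.3, 5.1]
finger_gap: -0.003
t: 9.52
position: [0.5804, 0.2129, 0.1483]
tool_rot: [0.204, 0.979, -0.0, 0.001]
ft_force: [-2.4, -3.1, 11.5]
finger_gap: 0.002
t: 9.78
position: [0.5804, 0.2129, 0.1482]
tool_rot: [0.204, 0.979, -0.0, 0.001]
ft_force: [-4.1, -2.5, 18.0]
finger_gap: -0.004
```

The force rose from about 2.3 N to 18 N with no further travel, so the felt is firmly on the gong. I'll release gently, going straight up and then clear.

```bash
python3 -m inch '[{"delta_pos":[0,0,-0.1],"turn":0},{"delta_pos":[0,0,-0.2],"turn":0},{"delta_pos":[0,0,-0.35],"turn":0},{"delta_pos":[0,0,-0.5],"turn":0},{"delta_pos":[0,0,-0.65],"turn":0},{"delta_pos":[0,0,-0.9],"turn":0},{"delta_pos":[0,0,-1.5],"turn":0},{"delta_pos":[0,0,-2.2],"turn":0}]'
python3 -m inch '[{"delta_pos":[-0.6,0,-0.4],"turn":0},{"delta_pos":[-1.4,0,-0.4],"turn":0},{"delta_pos":[-2.2,0,-0.4],"turn":0},{"delta_pos":[-3.0,0,-0.4],"turn":0},{"delta_pos":[-3.5,0,-0.4],"turn":0},{"delta_pos":[-3.5,0,-0.4],"turn":0}]'
python3 -c "
from plan import *
snap('side','s8.png');snap('top','t8.png')
im=cv2.imread('pics/s8.png');cv2.imwrite('pics/z8.png',cv2.resize(im[140:220,210:310],None,fx=7,fy=7,interpolation=cv2.INTER_CUBIC))"
```

```text
t: 10.78
position: [0.5796, 0.213, 0.2334]
tool_rot: [0.204, 0.979, -0.0, -0.001]
ft_force: [-0.8, -0.1, -0.2]
finger_gap: -0.003
t: 11.52
position: [0.7092, 0.1562, 0.2487]
tool_rot: [0.205, 0.979, -0.0, -0.0]
ft_force: [0.4, 0.3, -0.2]
finger_gap: 0.001
```

View pics/z8.png

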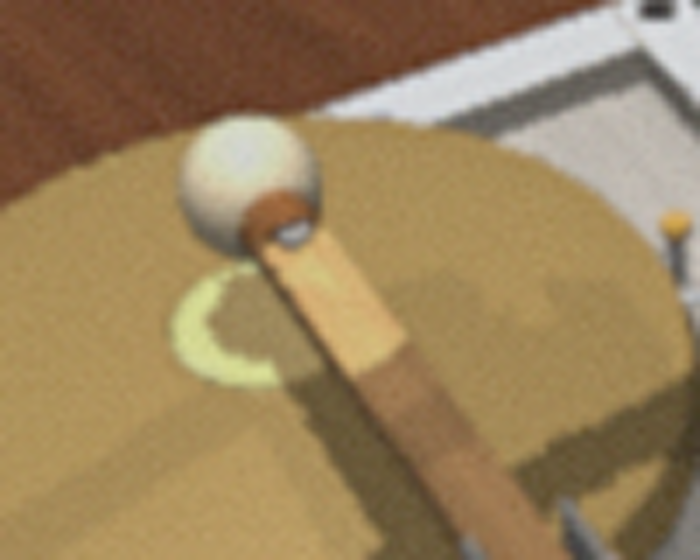

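View pics/s8.png

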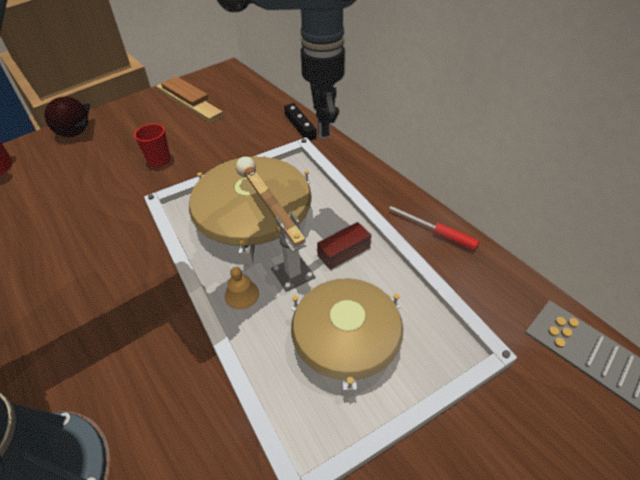

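The arm is back exactly where it was before the press, with the felt at (245.7,166.6), level and about 8 mm from the boss centre. The hand is clear and the gongs, block and bell look unmoved, so I'm handing in.

```bash
python3 -c "
from h import *
print(job.finish_job())"
```

```text
the job is handed in; nothing more can be done
None
```

I pushed the beater arm from about -17° to about 81.5° (world frame) with the shut fingertips. I then pressed it down on the lath about 140 mm from the pivot until the felt was firmly on the larger gong. After that I released it slowly, moved the hand clear and handed the job in at about 11.6 s of the 48 s allowed.

- **Press:** the vertical force on the tool rose from about 2.3 N (spring only) to 18 N with no further travel, so the felt was in firm contact.
- **Final position:** in the last side view the arm is level again and in the same place as before the press. The felt centre is about 6–8 mm from the middle of the larger gong (limit 20 mm).
- **Other objects:** the gongs, wood block and bell show no visible movement. I checked this by eye only and did not measure it.
- **Uncertain:** with the arm lined up and the hand off it, the robot hid the felt in the top view. The final alignment therefore rests on the side camera alone. At an earlier stage, with the felt partly hidden in the top view, the two cameras differed by about 3.5° in the first rough reading. Closer readings of the enlarged pictures put the arm at about 75.5° then. The hand-in gave no verdict.

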